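Mount the stencil frame in the clamps of the printing board

ROBOT

A 6-joint arm with a two-finger parallel gripper is mounted at the origin on the work surface. World frame = base frame: x ahead of the robot, y to its left, z up, the work surface at z = 0. Lengths are in m, angles in rad, forces in N, time in s.
With the tool pointing down it reaches from about 0.375 to 0.925 m from the base axis. Payload 5.7 kg.
Tool frame: the origin (TCP) lies midway between the tips of the shut fingers; the grasp point (between the pads) lies 19 mm behind it; z points along the fingers, x is the direction in which the jaws open and shut, and the axes are right-handed (so a half turn about z gives the same grasp; the last joint's range is limited). The gripper opens to 88 mm and grips with 3 to 60 N. Pads are 20 mm wide; open, the fingers measure 115 mm over their backs; the gripper's body (75 mm by 178 mm) begins 61 mm behind the grasp point.
Start: joints at [-1.246, 0.359, 1.51, -0, 1.272, -0.115], TCP at [0.255, -0.543, 0.2] pointing down, gripper open.
Joint ranges: [-2.97, 2.97], [-1.01, 2.36], [0.21, 2.38], [-0.96, 4.11], [0.2, 2.71], [-2.98, 2.98]. Speed limits (rad/s): [2.39, 2.39, 3.14, 3.14, 3.14, 3.14].

INTERFACE

Orientations are given as a unit quaternion [x, y, z, w].
In Python, from bench import move_ptp, servo_line, goto_joints, move_gripper, sleep, inverse_kinematics, capture, PlanningError, close_job, spot_in, silhouettes, current_clock, current_joint_pos, current_qvel, current_joint_torque, current_position, current_orientation, current_force, current_torque, current_finger_gap gives the robot as it stands. Calls block until the motion is done:
- move_ptp(position, orientation): joint-space move of the TCP to a pose.
- servo_line(position, orientation=None, rate=0.15, contact_N=None): straight line of the TCP; orientation=None keeps the orientation; rate is the mean speed in m/s. With contact_N (N) it stops when the force on the tool has changed by that much, and returns True; else False.
- goto_joints(angles): joint-space move.
- move_gripper(opening): finger opening in m; the grip force is fixed at half the most; returns when the fingers have stopped.
- sleep(seconds).
- inverse_kinematics(position, orientation): joint angles nearest the present ones, or None.
- capture(name): name is "scene" or "top" or "wrist"; returns a dict with "image" (420x560x3 uint8, blue, green, red), "range_z" (420x560 float32, m along the optical axis (not along the pixel's ray), 0 where there is no reading), "intrinsics" (3x3 intrinsics, pixels), "R" (3x3) and "t" (3): a world point X has camera coordinates R X + t. Camera axes: x right, y down, z forward; pixel columns grow to the right and rows downward; lengths in m; the calibration is good to about 2 mm. A picture is of the moment at which its call begins.
A pose or a line that the arm cannot do raises PlanningError and nothing moves.
- close_job(): hands the job in, once; it reports no verdict.
Trained networks look in the newest picture that a camera, given by its name, has taken for a name from the list of things; names that differ only in an ending like _2 or _b are one class to them, and where a whole thing is asked for, a point or a joint stands for the part that bears it (a point fixed in the world has none). Each returns a list of dicts, best first, with "conf" (0 to 1); they miss things now and then, are a little off and sometimes report something else, mostly with a low value. They report only what shows in the picture. A call takes as long as a camera call.
- spot_in(camera, query): "xy" ([column, row] in pixels, amid what is visible of it).
- silhouettes(camera, query): "region" (420x560 bool, what is visible of it) and "xy" ([column, row] in pixels, amid what is visible of it).
Readings, each from a call of its own:
- current_clock(): time.
- current_joint_pos(): joint angles.
- current_qvel(): joint speeds.
- current_joint_torque(): joint torques, N m.
- current_position(): TCP position.
- current_orientation(): TCP orientation.
- current_force(): force on the tool from outside, world axes, zero at the start.
- current_torque(): the same for the moment, N m.
- current_finger_gap(): finger opening in m.
Only numpy, scipy, OpenCV 4.12 (cv2) and the standard library are available. Lean on these libraries where they do the work, as an engineer would, in place of code of your own. Each camera call takes 0.05 s, during which the arm holds its last target. There are 200 camera calls.

TASK

Slide the stencil frame back over the printing board, under the toes of the two frame clamps, and press it home with a gentle push of about 12 newtons, not bearing down on it, until its back bar bears on the stop screws of both clamps at once, with the frame centred between the board's sides. Then swing both clamp levers in fully, so that it stays locked there. Never ram the frame into a clamp (more than 12 newtons on either) or grind it down on the board, and leave the jars and tools standing about where they are.

Things in the scene. Friction and masses are not known exactly. Their poses are not given: they have to be found in the camera images.
- board: Plywood printing board fixed to the table, 440 (x) x 520 (y) x 18 mm. Origin at the centre of its underside, on the table; top 18 mm above. Its +x points away from the robot, to the side with the two clamps, which are set in slots: their back walls are up to 3 mm out of line and their spacing is 184 to 216 mm.
- frame: Loose frame lying flat on the board: four pine bars 34 mm wide, 24 mm high, 200 (x) x 260 (y) mm over all, 0.25 to 0.5 kg, a 3 mm stencil panel closing its inside (132 x 192 mm) level with its underside. Origin at the centre of its underside, +x to the clamps. The back bar (x = 66 to 100 mm) goes into the clamps; its middle can be gripped or pushed between them.
- back_mid (a point): Point on the frame: middle of the back face of the back bar, 12 mm above the frame's underside.
- back_l (a point): Point on the frame: on the back face of the back bar, 100 mm to the left (+y of the frame) of its middle, 12 mm up.
- back_r (a point): Point on the frame: on the back face of the back bar, 100 mm to the right (-y of the frame) of its middle, 12 mm up.
- clamp_l: Left (+y) steel clamp on the board: a rigid C-jaw 44 mm wide (y), open to -x and at its sides. Origin on the board's top at the foot of the pocket's back wall, +x into the clamp. Pocket 27 mm high; toe 6 mm thick, overhanging 32 mm to -x. From the wall, 16 mm up, a brass stop screw 10 mm across sticks out 0 to 9 mm: set apart in each clamp, under the toe, not measured. Rear end at x = +83 mm.
- clamp_r: Right (-y) frame clamp, the same as the left one.
- lever_l (a joint): Left clamp's cam lever, turning about a vertical axis 16 mm in front (-x) of the clamp's origin. 0 = open, pointing outward (+y of the clamp); it grows as it swings towards the robot to 1.571 = fully locked, at its stop, pointing to -x. It stays where it is left (1.5 to 3 N at the grip). A quarter turn lowers a sprung rubber foot 5.5 mm out of the toe, pressing the bar with about 8 N.
- lever_r (a joint): Cam lever on the right clamp, its mirror image: 0 = open, pointing outward (-y of the clamp); 1.571 = fully locked at its stop, pointing to -x.
- knob_l (a point): Centre of the left lever's upright black grip, a cylinder 16 mm across and 28 mm high, 60 mm from the lever's axis; the centre is 59 mm above the board's top, its upper end 73 mm. The lever's flat arm under it has its top at 45 mm. With the lever swung in before the frame is home, the foot blocks the pocket.
- knob_r (a point): Centre of the right lever's upright black grip, the same.
- dye_jar: Loose bystander on the board near its front left corner: small clear jar with a black lid, 54 mm across, 55 mm high; origin under its centre.
- pin_tin: Loose bystander on the board near its front right corner: flat round tin with a black lid, 57 mm across, 26 mm high; origin under its centre.

How it is judged:
By the outcome, as a careful person would: the job done as asked, in the order asked, and still so for the second after the job is handed in, with the robot touching nothing.
It also fails if it takes over 72 s, if anything falls off the work surface, if the arm or the gripper's body presses on something with over 40 N, if the wrist force passes 120 N, or if a joint passes its speed limit or range.

## Working session

There is one attempt and no reset: what is moved stays moved. The work goes in short steps, each a Python script; the robot and the scene stay as the last script left them, time stands still between calls to the robot, and variables do not carry over. Pictures are saved under pics/ and viewed, about 8 in all and at most 12, crops included, and the job is handed in when it is done.

```bash
mkdir -p pics; ls; cat > h.py <<'E'
import numpy as np, cv2
from bench import *
def world(c,u,v,z=None):
    K,R,t=c["intrinsics"],np.array(c["R"]),np.array(c["t"])
    ray=R.T@np.linalg.inv(K)@np.array([u,v,1.0]); o=-R.T@t
    if z is not None: return o+ray*(z-o[2])/ray[2]
    d=c["range_z"][int(round(v)),int(round(u))]
    return o+ray*d
def cloud(c):
    K,R,t=c["intrinsics"],np.array(c["R"]),np.array(c["t"])
    v,u=np.mgrid[:420,:560]; d=c["range_z"]
    P=np.stack([u,v,np.ones_like(u)],-1)@np.linalg.inv(K).T*d[...,None]
    return (P-t)@R
E
python3 - <<'E'
from h import *
np.set_printoptions(precision=4,suppress=True)
for n in("scene","top"):
    c=capture(n); cv2.imwrite(f"pics/{n}0.png",c["image"]); print(n,-np.array(c["R"]).T@c["t"])
    P=cloud(c)
    for q in("board","frame","clamp_l","clamp_r","knob_l","knob_r","dye_jar","pin_tin"):
        for s in silhouettes(n,q)[:3]:
            m=s["region"]&(c["range_z"]>0); 
            if m.sum()==0: continue
            p=P[m]; print(q,round(s["conf"],2),np.round(s["xy"]),np.median(p,0),p.min(0),p.max(0),m.sum())
print(current_clock(),current_orientation())
E
```

```text
pics
scene [ 0.9795 -0.54    0.6001]
board 0.75 [305. 286.] [ 0.6128 -0.0862  0.0193] [ 0.2681 -0.2405 -0.0016] [0.7979 0.349  0.0656] 28580
clamp_l 0.85 [344. 280.] [ 0.6837 -0.0273  0.0349] [ 0.6158 -0.0911  0.017 ] [0.7507 0.0322 0.094 ] 2304
clamp_l 0.58 [379. 218.] [0.6442 0.1727 0.0351] [0.5652 0.1457 0.0174] [0.7142 0.3074 0.0947] 1622
clamp_r 0.85 [344. 280.] [ 0.6837 -0.0273  0.0349] [ 0.6158 -0.0911  0.017 ] [0.7507 0.0322 0.094 ] 2304
clamp_r 0.58 [379. 218.] [0.6442 0.1727 0.0351] [0.5652 0.1457 0.0174] [0.7142 0.3074 0.0947] 1622
knob_l 0.69 [314. 267.] [ 0.6552 -0.0621  0.0659] [ 0.6072 -0.0911  0.0177] [0.6629 0.018  0.094 ] 447
knob_r 0.69 [314. 267.] [ 0.6552 -0.0621  0.0659] [ 0.6072 -0.0911  0.0177] [0.6629 0.018  0.094 ] 447
pin_tin 0.94 [151. 268.] [ 0.4127 -0.2007  0.0444] [ 0.3756 -0.2244  0.0184] [ 0.4339 -0.1669  0.048 ] 891
pin_tin 0.47 [343. 278.] [ 0.6832 -0.0273  0.0343] [ 0.607  -0.0911  0.017 ] [0.7507 0.0361 0.094 ] 2368
pin_tin 0.3 [310. 289.] [ 0.6134 -0.0861  0.0193] [ 0.2717 -0.2405 -0.0001] [0.7979 0.368  0.0698] 28569
top [0.4458 0.0348 0.9146]
f
[... 456 characters left out ...]
0.6291 -0.0873  0.0148] [0.7491 0.0213 0.094 ] 1416
knob_l 0.79 [187. 168.] [0.6028 0.2003 0.0644] [0.5873 0.1605 0.0142] [0.6239 0.2405 0.0933] 301
knob_l 0.52 [311. 146.] [ 0.651  -0.0527  0.0642] [ 0.6394 -0.0892  0.0571] [ 0.6612 -0.0142  0.094 ] 291
knob_r 0.79 [187. 168.] [0.6028 0.2003 0.0644] [0.5873 0.1605 0.0142] [0.6239 0.2405 0.0933] 301
knob_r 0.52 [311. 146.] [ 0.651  -0.0527  0.0642] [ 0.6394 -0.0892  0.0571] [ 0.6612 -0.0142  0.094 ] 291
dye_jar 0.91 [162. 286.] [0.3675 0.2371 0.0723] [0.3361 0.2162 0.0167] [0.3923 0.267  0.0783] 688
pin_tin 0.96 [378. 274.] [ 0.4037 -0.1933  0.0439] [ 0.3732 -0.2305  0.0154] [ 0.4317 -0.1671  0.048 ] 711
0.9 [ 0.8443 -0.5358 -0.     -0.0001]
```

View pics/top0.png

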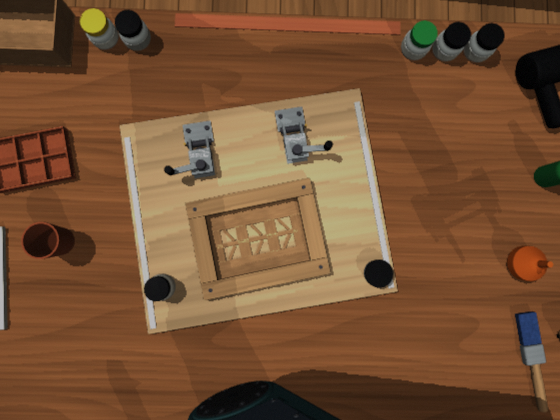

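View pics/scene0.png

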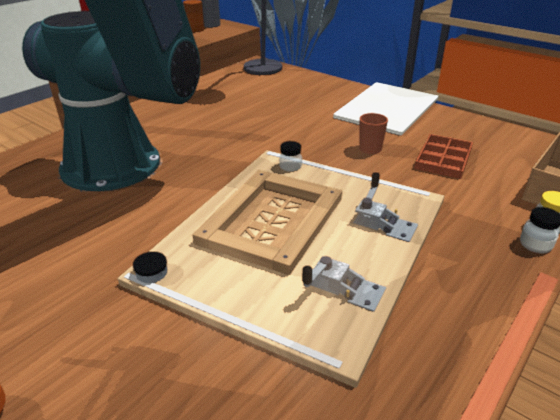

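Top view: board corners are at about (121,125), (360,90), (397,290) and (150,332), yawed roughly +9°. The frame sits around (257,239), in front of the clamps at (200,150) and (293,130). Both levers are open, with knobs at (168,171) and (328,146). The scene view agrees. Next I'll fit the poses.

```bash
cat >> h.py <<'E'
def ext(p,yaw,c0):
    c,s=np.cos(yaw),np.sin(yaw); return (p[:,:2]-c0)@np.array([[c,-s],[s,c]])
def fitrect(p,yaw,c0,hx,hy,n=24):
    """robust rectangle fit: edges = per-bin extremes, known yaw start; returns centre,yaw,sizes"""
    for _ in range(4):
        q=ext(p,yaw,c0); L=[];
        for ax,h in((0,hy),(1,hx)):
            b=np.linspace(-.85*h,.85*h,n+1); o=q[:,1-ax]; mid=(b[1:]+b[:-1])/2
            for f in(np.min,np.max):
                e=np.array([f(q[(o>=b[i])&(o<b[i+1]),ax]) if ((o>=b[i])&(o<b[i+1])).any() else np.nan for i in range(n)])
                k=np.isfinite(e)&(abs(e-np.nanmedian(e))<.008); L.append(np.polyfit(mid[k],e[k],1))
        L=np.array(L); cx=(L[0,1]+L[1,1])/2; cy=(L[2,1]+L[3,1])/2
        dy=(-L[0,0]-L[1,0]+L[2,0]+L[3,0])/4
        c,s=np.cos(yaw),np.sin(yaw); c0=c0+np.array([[c,-s],[s,c]])@[cx,cy]; yaw+=dy
    return c0,yaw,L[1,1]-L[0,1],L[3,1]-L[2,1],L[:,0]
E
cat > meas.py <<'E'
from h import *
np.set_printoptions(precision=4,suppress=True)
def meas(cam,c=None):
    c=c or capture(cam); P=cloud(c); ok=c["range_z"]>0
    inb=ok&(P[...,0]>.2)&(P[...,0]<.8)&(P[...,1]>-.35)&(P[...,1]<.42)
    m=(inb&(P[...,2]>.010)&(P[...,2]<.05)).astype(np.uint8)
    n,l,st,_=cv2.connectedComponentsWithStats(m); k=1+np.argmax(st[1:,4])
    B=fitrect(P[l==k],.17,np.array([.5,.05]),.22,.26); print("board",*B)
    return c,P,B
if __name__=="__main__":
    c,P,B=meas("top")
    s=silhouettes("top","frame")[0]; p=P[s["region"]&(P[...,2]>.034)&(P[...,2]<.05)]
    F=fitrect(p,.15,np.median(p[:,:2],0),.1,.13,n=16); print("frame",*F)
    b=ext(F[0][None],B[1],B[0])[0]; print("frame in board",b,np.degrees(F[1]-B[1]))
    for s in silhouettes("top","clamp_l")[:2]:
        p=P[s["region"]&(P[...,2]>.024)]; q=ext(p,B[1],B[0])
        lo=q[p[:,2]<.06]; print("clamp in board",lo.min(0),lo.max(0),"hist z",np.histogram(p[:,2],10))
        k=p[:,2]>.078; print("knob board",q[k].mean(0),k.sum(),p[k].mean(0))
E
python3 meas.py; python3 -c "
from h import *
c=cv2.imread('pics/top0.png')[80:260,110:410]; cv2.imwrite('pics/crop1.png',cv2.resize(c,(800,480),interpolation=3))"
```

```text
board [0.5336 0.0555] 0.1896515692372822 0.439503766552641 0.5194937208550139 [ 0.0004 -0.0007  0.0009 -0.0011]
frame [0.4689 0.0524] 0.23344749231091222 0.19934724882822635 0.25906840259419084 [ 0.0008  0.0028  0.0049 -0.0012]
frame in board [-0.0642  0.0091] 2.5093215519986196
clamp in board [0.0826 0.069 ] [0.196  0.1557] hist z (array([1007,    0,    0,    0,    0,    0,    0,    0,    0,    9]), array([0.024 , 0.1131, 0.2021, 0.2912, 0.3802, 0.4693, 0.5583, 0.6474,
       0.7364, 0.8255, 0.9146]))
knob board [0.0681 0.1355] 69 [0.5749 0.2014 0.1972]
clamp in board [ 0.0823 -0.1281] [ 0.1939 -0.0692] hist z (array([948,   0,   0,   0,   0,   0,   0,   0,   0,   7]), array([0.024 , 0.1131, 0.2021, 0.2912, 0.3802, 0.4693, 0.5583, 0.6474,
       0.7364, 0.8255, 0.9146]))
knob board [ 0.0672 -0.1365] 53 [ 0.6253 -0.0659  0.1984]
```

```bash
cat >> h.py <<'E'
B0=np.array([.5336,.0555]); BY=.18965
def b2w(x,y,z,c0=B0,yaw=BY):
    c,s=np.cos(yaw),np.sin(yaw); return [c0[0]+c*x-s*y,c0[1]+s*x+c*y,z]
def quat(phi): return [np.cos(phi/2),np.sin(phi/2),0.,0.]
E
python3 - <<'E'
from h import *
np.set_printoptions(precision=3,suppress=True)
for k in(0,np.pi,-np.pi): print(inverse_kinematics(b2w(.04,0,.15),quat(BY+k)))
F0=np.array([.4689,.0524]);FY=.2334
q=quat(FY)
g=b2w(.083,0,.16,F0,FY)
move_ptp(g,q); print(current_clock(),current_joint_pos())
g[2]=.027; print(servo_line(g,rate=.12,contact_N=8)); print(current_position(),current_force())
move_gripper(.03); print("gap",current_finger_gap(),current_force())
c=capture("wrist"); cv2.imwrite("pics/w1.png",c["image"])
# align and slide to just short of screws: back face at board x=.092
print(servo_line(b2w(.060-.017,0,.027),quat(BY),rate=.05,contact_N=15))
print(servo_line(b2w(.094-.017,0,.027),rate=.05,contact_N=8)); print(current_force(),current_position(),current_clock())
c=capture("top"); cv2.imwrite("pics/top2.png",c["image"])
E
```

```text
[-0.01   0.375  1.622 -0.     1.145 -0.2  ]
[-0.01   0.375  1.622 -0.     1.145  2.942]
[-0.01   0.375  1.622 -0.     1.145  2.942]
3.475 [ 0.004  0.334  1.659 -0.     1.149 -0.228]
False
[0.55  0.072 0.028] [ 0.178 -1.306  0.881]
gap 0.029966869628932566 [-0.495 -0.505 -0.367]
False
False
[-0.683 -0.578  0.614] [0.609 0.07  0.027] 7.3167
```

View pics/top2.png

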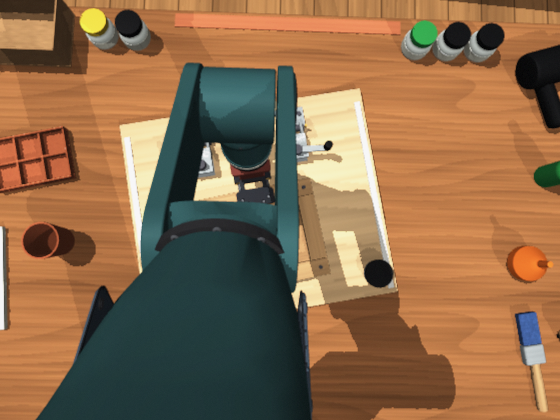

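View pics/w1.png

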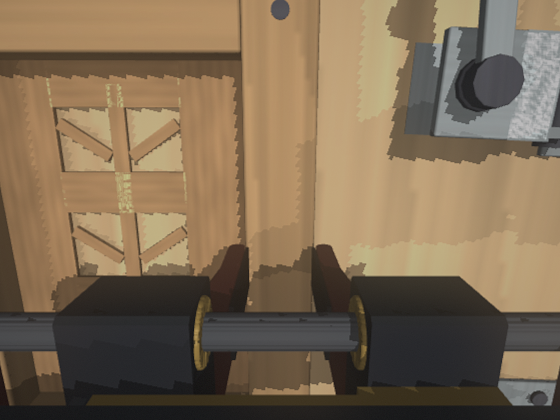

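Top2 shows the frame's right bar still near its start, with screws at (304,186) and (320,267), so it may not have come along. In w1 the fingers do straddle the back bar. I'll look now.

```bash
python3 - <<'E'
from h import *
c=capture("wrist"); cv2.imwrite("pics/w2.png",c["image"]); P=cloud(c)
print(current_finger_gap(),current_position(),current_force())
for u,v in((200,10),(200,25),(280,60),(280,200),(280,290),(230,270),(325,270),(380,250),(150,120)): print(u,v,P[v,u].round(4))
E
```

```text
0.030005198364745543 [0.60870772 0.06999318 0.02691235] [-0.39241925  0.11536223 -0.77643827]
200 10 [0.5491 0.1813 0.0187]
200 25 [0.5499 0.1748 0.0185]
280 60 [0.5911 0.1667 0.0178]
280 200 [0.6046 0.0967 0.0181]
280 290 [0.6148 0.0438 0.0181]
230 270 [0.5881 0.0786 0.0801]
325 270 [0.6246 0.0857 0.0802]
380 250 [0.6657 0.079  0.0185]
150 120 [0.5386 0.127  0.0419]
```

View pics/w2.png

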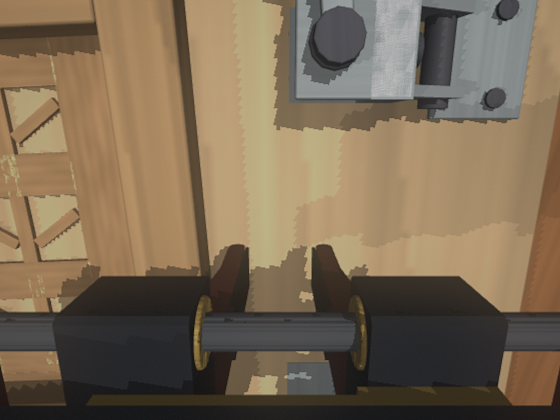

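W2 shows empty board between the fingers. The frame is still at the left, with its back bar edge near column 190, so the fingers slipped over it. I'll check the real fingertip height.

```bash
python3 - <<'E'
from h import *
np.set_printoptions(precision=4,suppress=True)
c=capture("wrist"); P=cloud(c); print("cam",-np.array(c["R"]).T@c["t"])
for u in (232,238,243,318,325):
  for v in(240,246,250,256,264,280,300): print(u,v,P[v,u],end=" ")
  print()
print(current_position(),current_orientation(),current_joint_pos())
s=capture("scene"); cv2.imwrite("pics/s3.png",cv2.resize(s["image"][130:340,150:430],(800,600),interpolation=cv2.INTER_CUBIC))
E
```

```text
cam [0.5965 0.1377 0.2116]
232 240 [0.5824 0.0689 0.018 ] 232 246 [0.5854 0.0785 0.0533] 232 250 [0.5861 0.0785 0.0583] 232 256 [0.587  0.0785 0.0652] 232 264 [0.5881 0.0788 0.0745] 232 280 [0.5901 0.0792 0.0899] 232 300 [0.5919 0.0784 0.1029] 
238 240 [0.5858 0.07   0.0194] 238 246 [0.5882 0.0792 0.0537] 238 250 [0.5887 0.0789 0.058 ] 238 256 [0.5896 0.0793 0.066 ] 238 264 [0.5905 0.0787 0.0731] 238 280 [0.5921 0.0783 0.0871] 238 300 [0.5936 0.0732 0.0925] 
243 240 [0.5885 0.0698 0.0172] 243 246 [0.5905 0.0796 0.0537] 243 250 [0.5909 0.079  0.0571] 243 256 [0.5915 0.0782 0.0622] 243 264 [0.5924 0.0781 0.0709] 243 280 [0.5937 0.073  0.0752] 243 300 [0.5952 0.065  0.0767] 
318 240 [0.6299 0.0782 0.0185] 318 246 [0.6245 0.0861 0.0533] 318 250 [0.6239 0.0861 0.0592] 318 256 [0.6234 0.0855 0.0654] 318 264 [0.6229 0.0845 0.0722] 318 280 [0.6226 0.0816 0.0815] 318 300 [0.6238 0.0745 0.0842] 
325 240 [0.6339 0.0787 0.0177] 325 246 [0.6278 0.0865 0.0529] 325 250 [0.627  0.0866 0.059 ] 325 256 [0.6262 0.0863 0.0659] 325 264 [0.6251 0.0863 0.0754] 325 280 [0.6235 0.0854 0.0893] 325 300 [0.6223 0.0838 0.1021] 
[0.6087 0.07   0.0269] [ 0.9955  0.0947 -0.0003 -0.    ] [ 0.0018  0.5703  1.6451 -0.      0.9267 -0.1879]
```

View pics/s3.png

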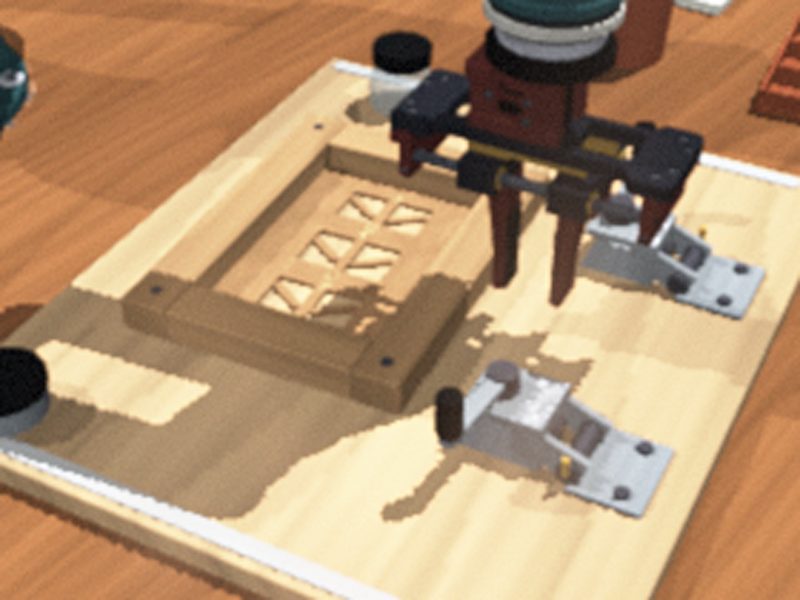

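The images agree: the visible fingertips end at z≈0.053 while the TCP reads 0.027, so they passed over the 42 mm bar. I'll confirm the offset with a gentle touch on bare board here.

```bash
python3 - <<'E'
from h import *
np.set_printoptions(precision=4,suppress=True)
p=current_position()
print(servo_line([p[0],p[1],-.011],rate=.025,contact_N=3), current_position(),current_force(),current_clock())
p=current_position(); servo_line([p[0],p[1],p[2]+.04],rate=.12)
c=capture("wrist"); P=cloud(c); print([P[v,238].round(3) for v in range(240,262,3)], current_position())
E
```

```text
True [ 0.6088  0.07   -0.004 ] [-0.5364  0.3139  5.7574] 8.6417
[array([0.585, 0.066, 0.018]), array([0.586, 0.065, 0.019]), array([0.588, 0.079, 0.061]), array([0.589, 0.079, 0.066]), array([0.589, 0.079, 0.07 ]), array([0.59 , 0.079, 0.073]), array([0.59 , 0.08 , 0.078]), array([0.59 , 0.079, 0.081])] [0.6083 0.07   0.0355]
```

Contact at TCP reading −0.004 means the tips sit about 22 mm short of the reported TCP. I'll use that offset and redo the grip.

```bash
cat >> h.py <<'E'
OFF=-.022   # reported TCP z = wanted tip z + OFF
E
python3 - <<'E'
from h import *
np.set_printoptions(precision=4,suppress=True)
F0=np.array([.4689,.0524]);FY=.2334
move_gripper(.07)
g=b2w(.083,0,.06+OFF,F0,FY)
servo_line(g,quat(FY),rate=.12)
g[2]=.026+OFF; print(servo_line(g,rate=.05,contact_N=4),current_position(),current_force())
move_gripper(.03); print("gap",current_finger_gap(),current_force())
print(servo_line(b2w(.060-.017,0,.0265+OFF),quat(BY),rate=.05,contact_N=12),current_force(),current_finger_gap())
print(servo_line(b2w(.096-.017,0,.0265+OFF),rate=.03,contact_N=6)); print(current_force(),current_position(),current_finger_gap(),current_clock())
c=capture("wrist"); cv2.imwrite("pics/w4.png",c["image"])
E
```

```text
False [0.5498 0.0716 0.004 ] [-0.212   0.6359  1.2283]
gap 0.03382725318281972 [-0.5411  0.2546  1.3876]
True [ 0.8156 -1.3278  4.0015] 0.033572071049333484
True
[-0.5412  0.4306  4.4036] [0.5509 0.071  0.0042] 0.03400395165545529 12.7333
```

View pics/w4.png

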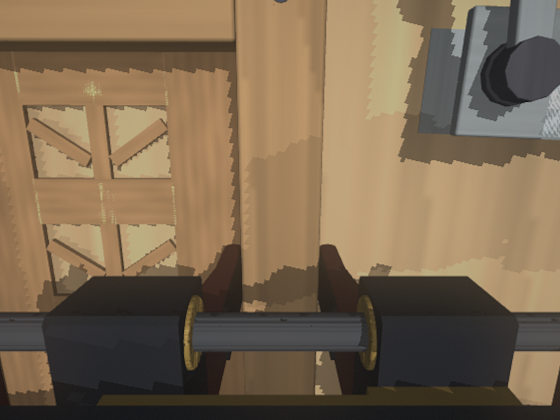

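W4 shows the bar held at columns 240–322, gap 34 mm. The line stopped early on its force trigger, well away from any clamp. I'll ease up slightly and move in short steps while reading forces.

```bash
python3 - <<'E'
from h import *
np.set_printoptions(precision=3,suppress=True)
p=current_position(); print(current_force(),current_torque())
servo_line([p[0],p[1],.0055],rate=.02); print("up",current_position(),current_force(),current_torque())
z=.0055
print(servo_line(b2w(.03,.004,z),quat(BY+.02),rate=.02,contact_N=25),current_position(),current_force(),current_finger_gap())
print(servo_line(b2w(.04,0,z),quat(BY),rate=.03,contact_N=25),current_position(),current_force(),current_finger_gap(),current_clock())
E
```

```text
[-1.856  0.567  5.003] [ 0.004 -0.236 -0.042]
up [0.55  0.071 0.005] [ 0.422 -0.06  -3.816] [ 0.032 -0.376 -0.027]
False [0.562 0.065 0.005] [ 0.902  0.123 -2.949] 0.033915734649291644
False [0.573 0.063 0.005] [ 0.405 -0.434 -3.746] 0.03396942469549538 14.3333
```

```bash
python3 - <<'E'
from h import *
np.set_printoptions(precision=3,suppress=True)
print(servo_line(b2w(.075,0,.0050),rate=.04,contact_N=7),current_position(),current_force(),current_finger_gap())
p=current_position(); servo_line([p[0],p[1],.0046],rate=.02); print(current_force(),current_clock())
c=capture("wrist"); cv2.imwrite("pics/w5.png",c["image"])
t=capture("top"); cv2.imwrite("pics/top5.png",t["image"])
from meas import *
P=cloud(t)
m=silhouettes("top","frame")
for s in m[:1]: p=P[s["region"]&(P[...,2]>.034)&(P[...,2]<.05)]; print(s["conf"],len(p),ext(p,BY,B0).min(0),ext(p,BY,B0).max(0))
E
```

```text
False [0.607 0.07  0.005] [ 0.758  0.512 -2.301] 0.03394743260228798
[-0.272  0.041 -3.301] 15.6083
0.95 2472 [-0.1085 -0.1303] [0.0919 0.1149]
```

View pics/w5.png

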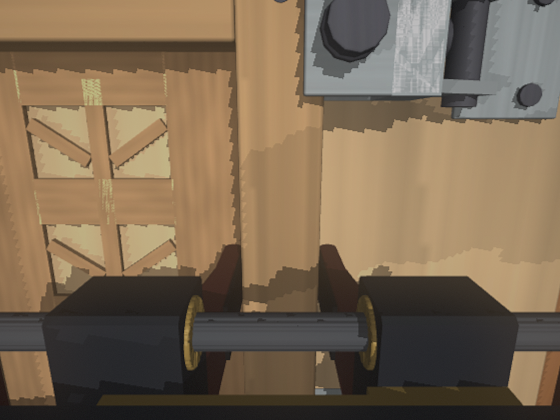

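Bar gripped and just under the toe (w5: bar at columns 240–322, toe edge at about 305), and the top cloud shows the frame centred. Next I'll set it down, release, and press with the front finger so it can align itself.

```bash
python3 - <<'E'
from h import *
np.set_printoptions(precision=3,suppress=True)
def bx(): return ext(np.array([current_position()]),BY,B0)[0]
p=current_position(); servo_line([p[0],p[1],.0040],rate=.02); print(current_force())
move_gripper(.055); f0=np.array(current_force()); z=.0045
print("released",f0,current_finger_gap(),bx(),current_clock())
u=np.array([np.cos(BY),np.sin(BY),0])
for N in(5,):
    r=servo_line(b2w(.105,0,z),rate=.012,contact_N=N)
    f=[np.array(current_force()) for _ in range(3)]
    print(N,r,bx(),"push",[round(-(a-f0)@u,2) for a in f],f[-1],current_clock())
c=capture("wrist"); cv2.imwrite("pics/w6.png",c["image"])
t=capture("top");P=cloud(t)
s=silhouettes("top","frame")[0];p=P[s["region"]&(P[...,2]>.034)&(P[...,2]<.05)]; q=ext(p,BY,B0); print(len(p),q.min(0),q.max(0))
E
```

```text
[ 0.342 -0.396 -1.528]
released [-0.205  0.029 -0.359] 0.054749719553340195 [0.075 0.   ] 16.55
5 True [0.102 0.   ] push [np.float64(-0.36), np.float64(-0.36), np.float64(-0.36)] [ 0.174 -0.01  -0.181] 18.7417Traceback (most recent call last):
  File "<stdin>", line 14, in <module>
IndexError: list index out of range
```

```bash
python3 - <<'E'
from h import *
np.set_printoptions(precision=3,suppress=True)
def bx(): return ext(np.array([current_position()]),BY,B0)[0]
u=np.array([np.cos(BY),np.sin(BY),0]); z=.0045
print(bx(),current_force())
for N in(5,7,9):
    r=servo_line(b2w(.112,0,z),rate=.006,contact_N=N)
    f=np.array(current_force()); b=bx(); sleep(.15); print(N,r,b,-f@u,-np.array(current_force())@u,bx(),current_clock())
c=capture("wrist"); cv2.imwrite("pics/w6.png",c["image"])
E
```

```text
[0.101 0.   ] [-0.323  0.48  -0.636]
5 True [0.102 0.   ] -0.17016047775472612 0.5228067525881576 [0.101 0.001] 19.925
7 True [0.102 0.001] 0.38956711626229873 -1.1229660015531218 [0.101 0.001] 21.025
9 True [0.101 0.001] -0.05915222793200235 0.24631785688249536 [0.101 0.001] 22.2833
```

View pics/w6.png

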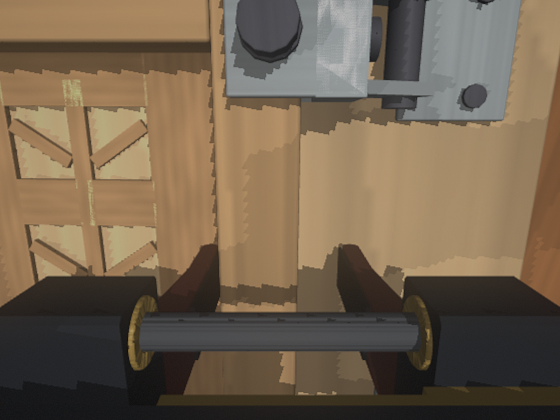

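```bash
cat > m2.py <<'E'
from meas import *
def frame_now():
    c=capture("top"); P=cloud(c); S=silhouettes("top","frame")
    if not S: print("no frame"); return c,P,None
    p=P[S[0]["region"]&(P[...,2]>.034)&(P[...,2]<.048)]
    q=ext(p,BY,B0)
    F=fitrect(np.c_[q,q[:,0]],0.,np.array([.006,0]),.1,.13,n=16)
    print("frame in board",F[0],"deg",np.degrees(F[1]),F[2:]) ; return c,P,F
E
python3 - <<'E'
from m2 import *
u=np.array([np.cos(BY),np.sin(BY),0]); z=.0045
bx=lambda: ext(np.array([current_position()]),BY,B0)[0]
r=servo_line(b2w(.112,0,z),rate=.006,contact_N=11.5); print(r,bx(),-np.array(current_force())@u)
# back off a little, straight up, aside
servo_line(b2w(bx()[0]-.004,0,z),rate=.03); p=current_position(); print(current_force())
servo_line([p[0],p[1],.12],rate=.15)
move_gripper(0); move_ptp(b2w(.13,-.30,.12),quat(BY)); print(current_clock())
c,P,F=frame_now(); cv2.imwrite("pics/top7.png",cv2.resize(c["image"][80:340,110:410],(800,693))[:600])
for n in("knob_l","knob_r"):
    for s in silhouettes("top",n)[:2]:
        p=P[s["region"]&(P[...,2]>.075)&(P[...,2]<.1)]; print(n,s["conf"],len(p),ext(p,BY,B0).mean(0),p[:,2].max())
E
```

```text
True [0.1008 0.0011] 0.2087422791110764
[0.3334 0.3412 0.0091]
26.9417
frame in board [ 0.0904 -0.1128] deg -0.8511636623266146 (np.float64(0.03140759275180392), np.float64(0.033170406641050025), array([-0.0079,  0.0085, -0.0056,  0.0073]))
knob_l 0.75 62 [ 0.0915 -0.1573] 0.09470385836526761
knob_r 0.75 62 [ 0.0915 -0.1573] 0.09470385836526761
```

View pics/top7.png

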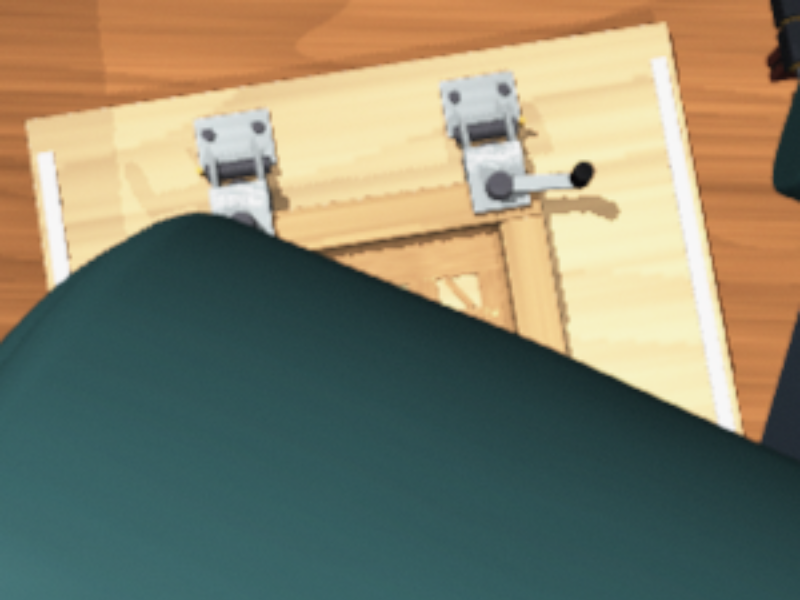

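Top7: the arm hides the left half. The back bar between the clamps, the frame's right side and the right lever (knob at 580,173) are visible, so I'll fit those.

```bash
cat >> m2.py <<'E'
def partial(P,ok):
    q=np.c_[ext(P[ok],BY,B0),P[ok][:,2]]; k=(q[:,2]>.036)&(q[:,2]<.047)
    def edge(sel,ax,f,lo,hi,w=.004):
        a=q[k&sel]; o=a[:,1-ax]; xs=[];es=[]
        for b in np.arange(lo,hi,w):
            m=(o>=b)&(o<b+w)
            if m.sum()>2: xs.append(b+w/2); es.append(f(a[m,ax]))
        xs,es=np.array(xs),np.array(es)
        if len(xs)<4: print("few"); return
        for _ in range(2):
            pf=np.polyfit(xs,es,1); r=es-np.polyval(pf,xs); j=abs(r)<max(.0015,2*r.std()); xs,es=xs[j],es[j]
        pf=np.polyfit(xs,es,1); print("edge ax",ax,"at0 %.4f slope deg %.2f n %d rms %.4f"%(pf[1],np.degrees(pf[0]),len(xs),r.std()))
    edge((q[:,0]>.06)&(q[:,0]<.13),0,np.max,-.062,.062)   # back face
    edge((q[:,1]<-.1)&(q[:,1]>-.15)&(q[:,0]<.06),1,np.min,-.08,.06) # right face
    edge((q[:,1]>.1)&(q[:,1]<.15)&(q[:,0]<.06),1,np.max,-.08,.06) # left face
    edge((q[:,0]<-.05)&(q[:,0]>-.13),0,np.min,-.12,.12) # front face
E
python3 - <<'E'
from m2 import *
c=capture("top"); P=cloud(c); partial(P,c["range_z"]>0)
c=capture("scene"); P=cloud(c); partial(P,c["range_z"]>0)
E
```

```text
edge ax 0 at0 0.1087 slope deg 0.26 n 31 rms 0.0007
edge ax 1 at0 -0.1286 slope deg -0.39 n 24 rms 0.0007
few
few
edge ax 0 at0 0.1039 slope deg 8.19 n 21 rms 0.0023
edge ax 1 at0 -0.1288 slope deg -0.24 n 11 rms 0.0005
edge ax 1 at0 0.1297 slope deg 0.35 n 17 rms 0.0013
edge ax 0 at0 -0.0359 slope deg 17.17 n 4 rms 0.0003
```

The back face is at board x=0.1087, yaw about −0.3°, centred within about 1.5 mm. To confirm it bears on both stops, I'll push gently off-centre on each side, then once more in the middle.

```bash
python3 - <<'E'
from h import *
np.set_printoptions(precision=4,suppress=True)
u=np.array([np.cos(BY),np.sin(BY),0]); z=.008
bx=lambda: ext(np.array([current_position()]),BY,B0)[0]
move_ptp(b2w(.045,-.03,.10),quat(BY))
servo_line(b2w(.045,-.03,z),rate=.2,contact_N=5)
for y,N in((-.03,5),(.03,6),(-.03,6),(0,11.5)):
    if abs(bx()[1]-y)>.005: servo_line(b2w(.055,y,z),rate=.15)
    r=servo_line(b2w(.085,y,z),rate=.012,contact_N=N); b=bx(); print(y,r,b,-np.array(current_force())@u)
    servo_line(b2w(b[0]-.006,y,z),rate=.05)
print(current_clock(),current_force())
E
```

```text
-0.03 True [ 0.0656 -0.0298] -1.0266780459827807
0.03 True [0.0658 0.0302] 0.14308151735873512
-0.03 True [ 0.0653 -0.0298] 0.18535739969456938
0 True [0.0652 0.0004] 0.11883632946701102
37.0833 [ 0.2677  0.4967 -0.3206]
```

All four pushes, both off-centre ones included, stopped within 0.6 mm of each other. The frame is seated on both screws. Now the levers, pushing each knob along its arc with the shut fingers.

```bash
cat > lev.py <<'E'
from h import *
np.set_printoptions(precision=4,suppress=True)
bx=lambda: ext(np.array([current_position()]),BY,B0)[0]
def swing(ax,s,zt=.068+OFF,hi=.115+OFF):
    """s=+1 left, -1 right; ax = lever axis in board coords"""
    ax=np.array(ax)
    def fp(a,d=.018,r=.060):
        k=np.array([-np.sin(a),s*np.cos(a)]); t=np.array([-np.cos(a),-s*np.sin(a)]); return ax+r*k-d*t
    p=current_position(); servo_line([p[0],p[1],hi],rate=.25)
    st=fp(0,.034); move_ptp(b2w(*st,hi),quat(BY))
    print("down",servo_line(b2w(*st,zt),rate=.12,contact_N=6),current_position()[2])
    hits=[]
    for a in np.radians([0,18,36,54,70,82]):
        r=servo_line(b2w(*fp(a),zt),rate=.07,contact_N=20); hits.append(r)
        if r: print("hit at",np.degrees(a),bx()); break
    r=servo_line(b2w(*fp(np.radians(102)),zt),rate=.03,contact_N=8)
    b=bx(); print(hits,"end",r,b,"rel axis",b-ax,"force",current_force(),current_clock())
    return b
E
python3 - <<'E'
from lev import *
swing((.0945,-.096),-1)
c=capture("wrist"); cv2.imwrite("pics/w8.png",c["image"])
E
```

```text
down False 0.04603694819295744
[False, False, False, False, False, False] end True [ 0.0367 -0.1176] rel axis [-0.0578 -0.0216] force [ 1.1036 -2.0805  1.1825] 41.625
```

View pics/w8.png

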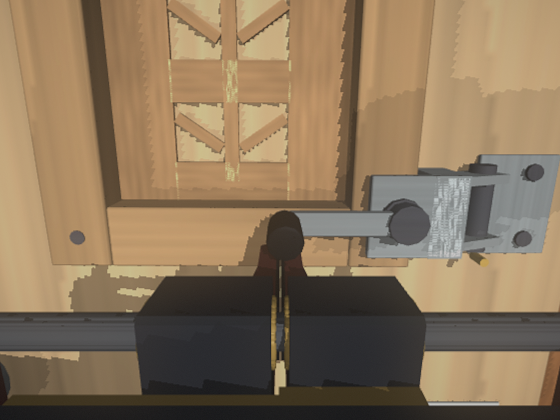

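W8: the right lever points straight to −x, from hub (408,222) to knob (286,232), parallel to the clamp's edges. I'll nudge it once more to confirm it's at its stop, then do the left lever.

```bash
python3 - <<'E'
from lev import *
b=bx(); print(servo_line(b2w(b[0],b[1]+.012,.046),rate=.03,contact_N=13),b,bx())
b=bx(); servo_line(b2w(b[0]-.002,b[1]-.012,.046),rate=.15)
b=swing((.097,.096),+1)
print(servo_line(b2w(b[0],b[1]-.012,.046),rate=.03,contact_N=13),bx())
b=bx(); servo_line(b2w(b[0]-.002,b[1]+.012,.046),rate=.15)
c=capture("wrist"); cv2.imwrite("pics/w9.png",c["image"])
p=current_position(); servo_line([p[0],p[1],.12],rate=.25)
print(current_clock())
E
```

```text
True [ 0.0367 -0.1176] [ 0.0367 -0.1178]
down False 0.04600767526923036
[False, False, False, False, False, False] end True [0.0393 0.1178] rel axis [-0.0577  0.0218] force [-0.0359  3.8245  1.7888] 46.9917
True [0.0393 0.118 ]
47.9833
```

View pics/w9.png

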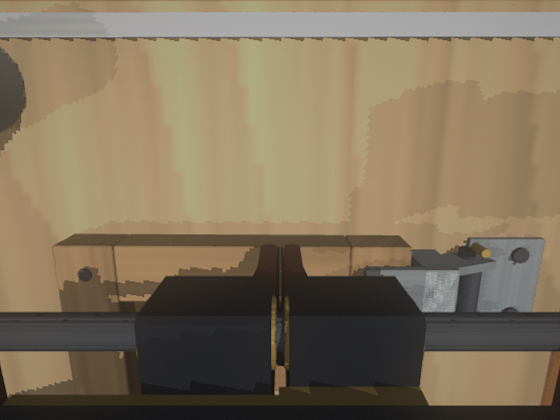

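W9: the gripper hides the left lever, but its end position mirrors the right one. I'll move the arm clear and check everything from the top camera.

```bash
python3 - <<'E'
from m2 import *
goto_joints([-1.246,.359,1.51,0,1.272,-.115]); print(current_clock())
c=capture("top"); P=cloud(c); partial(P,c["range_z"]>0)
cv2.imwrite("pics/top9.png",cv2.resize(c["image"][80:340,110:410],(690,598),interpolation=cv2.INTER_CUBIC))
q=np.c_[ext(P.reshape(-1,3),BY,B0),P.reshape(-1,3)[:,2]]
for s in(-1,1):
    k=(q[:,2]>.084)&(q[:,2]<.1)&(abs(q[:,1]-s*.1)<.07)&(q[:,0]>-.02)&(q[:,0]<.12)
    a=(q[:,2]>.056)&(q[:,2]<.066)&(abs(q[:,1]-s*.1)<.04)&(q[:,0]>.04)&(q[:,0]<.08)
    print(s,"knob",q[k].mean(0),k.sum(),"arm slope deg",np.degrees(np.polyfit(q[a,0],q[a,1],1)[0]),a.sum())
for n in("dye_jar","pin_tin"):
    r=silhouettes("top",n)[0]; print(n,np.median(P[r["region"]],0))
E
```

```text
50.775
edge ax 0 at0 0.1088 slope deg 0.21 n 31 rms 0.0008
edge ax 1 at0 -0.1287 slope deg -0.41 n 35 rms 0.0006
edge ax 1 at0 0.1293 slope deg -0.26 n 35 rms 0.0006
edge ax 0 at0 -0.0895 slope deg 0.35 n 60 rms 0.0005
-1 knob [ 0.0381 -0.0986  0.0907] 53 arm slope deg -2.5190798638120446 91
1 knob [0.0385 0.0976 0.0906] 54 arm slope deg 2.1691953444831213 98
dye_jar [0.6448 0.1723 0.0414]
pin_tin [ 0.4051 -0.194   0.0441]
```

```bash
python3 - <<'E'
from m2 import *
c=capture("top"); P=cloud(c)
k=(abs(P[...,0]-.3675)<.06)&(abs(P[...,1]-.237)<.06)&(P[...,2]>.06)&(P[...,2]<.1); print("jar",np.median(P[k],0),k.sum())
print(current_clock()); close_job()
E
```

```text
jar [0.3658 0.2415 0.073 ] 522
50.975
the job is handed in; nothing more can be done
```

The frame is seated on both stop screws, both levers are swung in to their stops, and I handed the job in at 51 s of the 72 s allowed. `close_job()` gives no verdict, so this rests on my own checks.

**What I did:** I gripped the back bar and slid the frame under the toes. I released it and pressed it home with one finger until an 11.5 N trigger stopped the push. I then swung the right lever and the left lever in.

**Last checks, from the top camera:**
- **Centring:** the frame centre is about 0.3 mm off the board's centreline, with yaw about −0.3°. Its back face is at board x = 0.109 m and did not move when the levers were locked.
- **Seating:** pushes at 30 mm left, 30 mm right and the middle all stopped within 0.6 mm of each other. I took that as bearing on both screws.
- **Levers:** an extra 13 N nudge moved neither one, and the two knobs ended in mirror-image positions.
- **Jar and tin:** the tin is where it started. The jar reads within about 5 mm of its first measurement, and the arm never went near it.

**What went wrong or disagreed:**
- **First grip:** it missed because the fingertips sit about 22 mm short of the reported tool point. The open fingers passed over the bar; I found the offset with a light touch on bare board (5.8 N).
- **Force readings:** the tool force read about zero after every triggered stop. The push of about 12 N is therefore known from the trigger level, not from a held reading.
- **Detector:** the last jar detection picked up a clamp instead, so I located the jar from the depth image.
- **Lever angle:** the fitted arm slopes were about ±2.3° off straight. I put that down to measurement error because of the nudge test.
- **Final picture:** I had reached the 12-picture limit, so I checked the end state from depth data only.

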